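# Hang the stuck mallet back in its ring

### The arm

A 6-joint arm with a two-finger parallel gripper is mounted at the origin on a cart in front of the work surface, level with it; the furniture and walls round the work are solid. World frame = base frame: x ahead of the robot, y to its left, z up, the work surface at z = 0. Lengths are in mm, angles in rad, forces in N, time in s.
With the tool pointing down it reaches from about 300 to 775 mm from the base axis. Payload 14.6 kg.
Tool frame: the origin (TCP) lies between the finger pads; the fingertips stand 25 mm ahead of it and the grasp point (between the pads) lies 6 mm ahead of it; z points along the fingers, y is the line along which they close (so a half turn about z gives the same grasp; the last joint's range is limited). The gripper opens to 94 mm and grips with 3 to 60 N. Pads are 16 mm wide; open, the fingers measure 119 mm over their backs; the gripper's body (75 mm by 177 mm) begins 78 mm behind the grasp point.
Start: joints at [-1.248, 0.3, 1.521, -0, 1.321, -0.067], TCP at [208.994, -508.735, 230.446] pointing down, gripper open.
Joint ranges: [-3.03, 3.03], [-0.79, 2.21], [0.23, 2.52], [-1.04, 4.18], [0, 3.07], [-2.55, 2.55]. Speed limits (rad/s): [2.22, 2.22, 2.57, 3.14, 3.14, 3.14].

### API

Orientations are given as [roll, pitch, yaw] about the fixed x, y, z axes, in that order (R = Rz(yaw) Ry(pitch) Rx(roll)).
In Python, from cell import manip gives the robot as it stands. The module is installed in compiled form; this text tells all that it offers.
- The arm moves only by the tool step_arm, never from a script. Its argument "series" is one flat list of numbers, 5 for each row, row after row: the shift along the world's x, y, z in mm, then the turn about the world's z in rad, then the closure, from 0 (fully open) to 1 (shut). In form: [dx, dy, dz, spin, jaw, dx, dy, dz, spin, jaw, ...]. A call has 1 to 20 rows; each row shifts and turns the commanded pose from where the row before left it; what a row does not reach is not made up. A row lasts 1/8 s, in which the tool goes at most 62.5 mm and 10.7 degrees, less where a joint would pass 70% of its speed; a pose out of reach is approached as far as the arm can. A call is refused whole if a number of a shift passes 62.5 or a number of a turn 0.188, either way. A call with a gripper value outside its range is refused whole. The fingers move at their own pace and stop on an object; "squeeze" is the grip in N (left out, the last holds). Time passes only in rows, so rows that do not move let the fingers close. It gives the time, the measured TCP pose, the force, the opening and the grip force at its end, in the units of the state.
- manip.read_state(): the state, without advancing time (a new reading comes with each control period).
- manip.camera(name): name is "side" or "top" or "wrist"; returns (picture, depth): 400x640x3 uint8, blue, green, red; 400x640 float32, mm along the optical axis (not along the pixel's ray), 0 where there is no reading.
- manip.camera_info(name): a dict with "fovy" (degrees; the focal length in pixels is half the picture's height over the tangent of half this angle, whatever the lens; pixels are square), "cx", "cy" (the principal point, pixels), "eye" and "orientation" of the camera in the world. Camera axes: x right, y down, z forward; pixel columns grow to the right and rows downward; lengths in mm; the calibration is good to about 2 mm. A picture is of the moment at which its call begins: read the wrist's pose just before it. camera_info takes no time and is no camera call; for the wrist camera it gives the pose at the moment of the call.
- manip.sign_off(): hands the job in; it is judged then, once.
The state is a dict: "clock": time; "joints": joint angles; "qd": joint speeds; "effort": joint torques, N m; "eef_pos": TCP position; "eef_rot": TCP orientation; "wrist_force": force on the tool from outside, world axes, zero at the start; "moment": the same for the moment, N m; "finger_gap": finger opening in mm; "finger_force": force on a finger pad.
Only numpy, scipy, OpenCV 4.12 (cv2) and the standard library are available. Lean on these libraries where they do the work, as an engineer would, in place of code of your own. Each camera call takes 0.05 s, during which the arm holds its last target. There are 200 camera calls.

### The job

The soft-face mallet is stuck handle-first in the sloping blue chute, its handle caught under the chute's steel strap. Back it up the slope until the handle is free and lift it out, then put it away in the yellow ring of the tool stand: pass the handle down through the ring and lower the mallet, without letting it drop, until its head rests on the ring and it hangs upright. Let go of it and leave the other things where they are.

Things in the scene. Friction and masses are not known exactly. Their poses are not given: they have to be found in the camera images.
- mallet_head (a point): Centre of the head of the loose soft-face mallet (0.36 kg): a cylinder 40 mm in diameter, 80 mm long along y, dark with red end faces. The handle leaves the head along -z, so +z points from handle to head (up the slope at the start, straight up when it hangs). Grip it across the 40 mm diameter: fingers on both sides along x, gripper coming along -z.
- mallet_tip (a point): Free end of the mallet's black handle, on the handle's axis, 130 mm from the head's centre (110 mm of handle show below the head). Same axes as mallet_head. The handle is 22 mm (along y) by 16 mm (along x), its last 12 mm narrower (16 by 12 mm).
- chute_stop (a point): Fixed blue chute: where the handle's end rests at the low end of the trough, on the lying handle's axis. The trough is 30 mm wide, walls 26 mm, and slopes 55 degrees: up the slope is cos 55 along -x, sin 55 along +z (x, y level, z up). A strap bridges it 15 to 29 mm up from here, 10 mm over the handle, so draw the mallet at least 32 mm up the slope before lifting it off.
- chute_mouth (a point): Open upper end of the chute's trough, on the lying handle's axis, 98 mm up the slope from chute_stop; axes the same. The mallet's head stands beyond it, 130 mm up from the stop, with free space over and under it. The chute stands on a base plate 130 x 110 mm; it differs between starts in place and in turn about the vertical only.
- ring_top (a point): Centre of the yellow ring of the fixed tool stand, at its top face, 140 mm above the work surface. The ring is level: bore 39 mm, outside 51 mm, 12 mm high, open below down to the stand's 10 mm base plate. z is up; an arm runs from the ring along +x to a post 66 mm from the ring's axis; arm and post do not rise more than 2 mm above the ring.
- holding_fixture: Loose bystander: machined aluminium block, 98 x 150 x 142 mm with two black rubber posts. Origin at the centre of its underside.
- near_bracket: Loose bystander: black bent-steel bracket, 83 x 193 x 73 mm. Origin at the centre of its underside.
- spare_block: Loose bystander: aluminium block fixture with rubber posts on its side, 172 x 117 x 60 mm. Origin at the centre of its underside.

How it is judged (in metres and radians):
On the way:
1. the mallet is drawn out of the chute: its handle end is more than 120 mm from the chute's stop (distance between mallet_tip and chute_stop above 0.12 m), for 0.1 s.
At the end, for the whole second after the job is handed in: The mallet hangs at rest in the ring, handle down through it: its head's centre is within 16 mm of the ring's axis and 12 to 26 mm above the ring's top, its handle end is below 60 mm height and within 30 mm of the ring's axis, and it leans less than 0.2 rad from upright (horizontal distance between mallet_head and ring_top below 0.016 m and z of mallet_head in the frame of ring_top between 0.012 and 0.026 m and horizontal distance between mallet_tip and ring_top below 0.03 m and height (world z) of mallet_tip below 0.06 m and angle between mallet_head's own z axis and vertical below 0.2 rad and linear speed of mallet below 0.02 m/s); the robot touches nothing.
It fails at once if the mallet is dropped: it falls faster than 0.6 m/s without the fingers on it (linear speed of mallet above 0.6 m/s and contact force between the fingers and mallet below 0.01 N).
It fails at once if a bystander (block with posts, bracket or spare block) is moved by more than 30 mm (distance of any of holding_fixture, near_bracket, spare_block from where it was at the start of the episode above 0.03 m).
It also fails if it takes over 48 s, if anything falls off the work surface, if the arm or the gripper's body presses on something with over 40 N, if the wrist force passes 120 N, or if a joint passes its speed limit or range.

## Working session

There is one attempt and no reset: what is moved stays moved. The work goes in short steps, Python scripts to look and compute and a tool call to move; the robot and the scene stay as the last step left them, time stands still between calls to the robot, and variables do not carry over. Pictures are saved under pics/ and viewed, at most 10 in all, crops included, and the job is handed in when it is done.

Besides the shell and the picture viewer there is one more tool, called after "Call:" by a JSON object that holds its "method" and its "body". step_arm: Moves the arm, as the interface text tells. Its arguments: {"type":"object","properties":{"series":{"type":"array"},"squeeze":{"type":"number"}},"required":["series"]}

```bash
mkdir -p pics
cat > h.py <<'E'
import numpy as np, cv2
from cell import manip
def Rm(o):
    o=np.array(o,float)
    if o.shape==(3,3): return o
    from scipy.spatial.transform import Rotation as R
    return (R.from_quat(o) if o.size==4 else R.from_euler('xyz',o)).as_matrix()
def grab(n):
    i=manip.camera_info(n); p,d=manip.camera(n); return i,p,d
def cloud(i,d):
    h,w=d.shape; f=h/2/np.tan(np.radians(i['fovy'])/2)
    v,u=np.mgrid[:h,:w]
    P=np.dstack([(u-i['cx'])/f*d,(v-i['cy'])/f*d,d])
    W=P@Rm(i['orientation']).T+np.array(i['eye']); W[d<=0]=np.nan
    return W
E
python3 - <<'E'
from h import *
print(manip.read_state())
for n in ('side','top','wrist'):
    i,p,d=grab(n); print(n,i,(d>0).mean()); cv2.imwrite(f'pics/{n}0.png',p); np.savez(f'{n}0.npz',p=p,d=d,W=cloud(i,d))
a=[cv2.imread(f'pics/{n}0.png') for n in('side','top')]
cv2.imwrite('pics/both.png',cv2.resize(np.vstack(a),(480,600)))
E
```

```text
{'clock': 0.0, 'joints': array([-1.24760921e+00,  3.00535098e-01,  1.52159647e+00, -2.53112076e-05,
        1.32073239e+00, -6.65949100e-02]), 'qd': array([-2.52308222e-03,  1.02762319e-03,  9.61333588e-05, -2.95398943e-03,
        1.06570403e-04, -8.82811066e-04]), 'effort': array([ 2.45981873e-04, -5.31799686e+01, -3.52739668e+01,  7.08237151e-02,
        2.44207936e-02, -1.11051977e-04]), 'eef_pos': array([ 208.90805359, -508.5120968 ,  229.84471173]), 'eef_rot': array([-3.14032254e+00, -6.01379550e-05,  3.89788263e-01]), 'wrist_force': array([ 0.92495047,  0.22168546, -0.67635634]), 'moment': array([-0.00842292,  0.0191305 , -0.05084795]), 'finger_force': 0.0, 'finger_gap': 93.72694650253102}
side {'fovy': 49.692529057338156, 'cx': 311.55680658561863, 'cy': 197.8505310289824, 'eye': array([ 244.77056318, 1344.96289346,  490.52641046]), 'orientation': array([-1.92195004, -0.00411254, -2.87582563])} 0.82937890625
top {'fovy': 42.67613941005262, 'cx': 323.47364499991204, 'cy': 202.81358481818015, 'eye': array([ 311.46831425,  402.29982147, 1270.28861687]), 'orientation': array([-2.97730313, -0.03360839, -1.55590015])} 0.995890625
wrist {'fovy': 67.20332925243281, 'cx': 321.59282305533424, 'cy': 200.00130999632628, 'eye': array([ 285.49664793, -476.34592791,  383.86573622]), 'orientation': array([ 2.85453938e+00,  1.63057235e-03, -1.18199741e+00])} 0.996046875
```

View pics/side0.png

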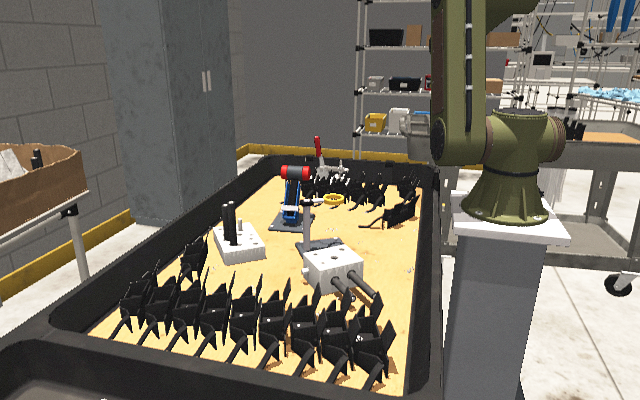

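View pics/top0.png

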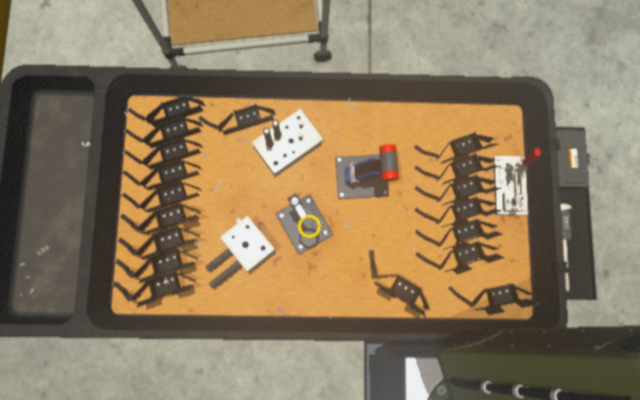

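The side picture shows the mallet head, with its red ends, at about (295,172). The blue chute is at (292,205) and the yellow ring at (333,198). In the top picture the head is at (389,162), the chute base at (362,177) and the ring at (310,226), with its post toward (295,203). I'll measure these with masks and depth.

Run:
```python
from h import *
for n,roi in (('top',(120,260,250,420)),('side',(150,250,250,380))):
    z=np.load(n+'0.npz'); p,W=z['p'],z['W']; hsv=cv2.cvtColor(p,cv2.COLOR_BGR2HSV)
    r=np.zeros(p.shape[:2],bool); r[roi[0]:roi[1],roi[2]:roi[3]]=1
    H,S,V=[hsv[...,k].astype(int) for k in range(3)]
    ms=dict(red=((H<8)|(H>172))&(S>150)&(V>80),yel=(H>24)&(H<34)&(S>190)&(V>150),blue=(H>100)&(H<125)&(S>90)&(V>50))
    for k,m in ms.items():
        m=m&r&(W[...,2]>40)
        q=W[m]; 
        if len(q)<5: print(n,k,len(q));continue
        print(n,k,len(q),np.nanmedian(q,0).round(1),np.nanpercentile(q,2,axis=0).round(1),np.nanpercentile(q,98,axis=0).round(1))
        if k=='yel':
            (u,v),(a,b),_=cv2.fitEllipse(np.argwhere(m)[:,::-1].astype(np.float32)); print('ell',u,v,a,b)
    m=(W[...,2]>-20)&r
z=np.load('top0.npz');W=z['W'];p=z['p']
for name,(a,b,c,d) in dict(head=(140,185,376,402),chute=(150,200,332,392),ring=(210,245,295,325),stand=(190,255,275,335)).items():
    q=W[a:b,c:d].reshape(-1,3)
    for lo,hi in ((5,25),(25,100),(100,150),(150,250)):
        s=q[(q[:,2]>lo)&(q[:,2]<hi)]
        if len(s)>10: print(name,lo,hi,len(s),s.mean(0).round(1),s.min(0).round(1),s.max(0).round(1))
```

```text
top red 231 [571.9 221.7 150.8] [557.2 202.5 137.8] [632.6 238.2 157.2]
top yel 110 [444.9 394.4 138.9] [424.4 376.1 134.6] [469.3 420.8 143.5]
ell 309.0487976074219 226.10435485839844 19.76381492614746 19.95268440246582
top blue 1
side red 204 [609.8 234.1 137.4] [ 557.1 -107.4  106.1] [634.9 242.8 155.6]
side yel 0
side blue 176 [605.7 269.4  83.9] [573.6 241.   41.5] [611.6 307.  116.7]
head 5 25 77 [591.8 219.8   8.3] [571.8 169.3   5.1] [657.7 231.8  14.4]
head 25 100 11 [583.9 238.6  94.5] [577.7 233.3  87.3] [610.1 242.8  98. ]
head 100 150 364 [593.2 226.6 138. ] [556.6 198.6 100.1] [637.  245.5 150. ]
head 150 250 332 [595.6 219.9 153.1] [557.3 200.7 150. ] [636.3 236.6 159.4]
chute 5 25 1098 [580.7 275.5   8.1] [533.6 200.4   5. ] [659.  341.9  22.5]
chute 25 100 510 [591.5 279.4  66. ] [565.9 233.3  25.1] [615.6 311.6  99.6]
chute 100 150 315 [591.  239.6 127.9] [556.6 212.8 100.1] [626.  267.1 150. ]
chute 150 250 182 [590.3 223.5 153.2] [557.3 216.4 150. ] [622.2 234.6 159.4]
ring 5 25 729 [456.4 396.9   9.6] [417.  360.1   5. ] [502.9 433.4  17.9]
ring 100 150 231 [453.5 402.3 137.9] [422.5 374.  125. ] [483.2 426.  145.9]
stand 5 25 1540 [465.5 411.2   9.5] [393.1 339.2   5. ] [555.1 480.7  18.5]
stand 25 100 11 [496.6 434.5  45.5] [495.3 430.2  25. ] [500.1 439.9  67.3]
stand 100 150 396 [473.5 414.2 137.6] [422.5 374.  125. ] [520.8 447.  145.9]
```

Call:
{"method": "step_arm", "body": {"series": [21.5, 40.5, 4.5, -0.022, 0, 21.5, 40.5, 4.5, -0.022, 0, 21.5, 40.5, 4.5, -0.022, 0, 21.5, 40.5, 4.5, -0.022, 0, 21.5, 40.5, 4.5, -0.022, 0, 21.5, 40.5, 4.5, -0.022, 0, 21.5, 40.5, 4.5, -0.022, 0, 21.5, 40.5, 4.5, -0.022, 0, 21.5, 40.5, 4.5, -0.022, 0, 21.5, 40.5, 4.5, -0.022, 0, 21.5, 40.5, 4.5, -0.022, 0, 21.5, 40.5, 4.5, -0.022, 0, 21.5, 40.5, 4.5, -0.022, 0, 21.5, 40.5, 4.5, -0.022, 0, 21.5, 40.5, 4.5, -0.022, 0, 21.5, 40.5, 4.5, -0.022, 0, 21.5, 40.5, 4.5, -0.022, 0, 21.5, 40.5, 4.5, -0.022, 0, 0, 0, 0, 0, 0, 0, 0, 0, 0, 0]}}

```text
clock: 2.65
eef_pos: [595.8, 219.9, 311.0]
eef_rot: [3.141, 0.001, -0.006]
wrist_force: [-0.1, -1.3, -0.1]
finger_gap: 94.0
finger_force: 0.0
```

Run:
```python
from h import *
s=manip.read_state(); print(s['clock'],s['eef_pos'],s['eef_rot'],s['joints'],s['wrist_force'])
i,p,d=grab('wrist'); W=cloud(i,d); np.savez('w1.npz',p=p,d=d,W=W); cv2.imwrite('pics/w1.png',p)
hsv=cv2.cvtColor(p,cv2.COLOR_BGR2HSV);H,S,V=[hsv[...,k].astype(int) for k in range(3)]
red=((H<8)|(H>172))&(S>130)&(V>60)&(W[...,2]>60)
n,l,st,c=cv2.connectedComponentsWithStats(red.astype(np.uint8))
for k in range(1,n):
    if st[k,4]>80: q=W[l==k]; print('red',st[k],np.nanmedian(q,0).round(1),np.nanmin(q,0).round(1),np.nanmax(q,0).round(1))
blue=(H>100)&(H<128)&(S>90)&(W[...,2]>30); q=W[blue]; print('blue',len(q),np.nanmean(q,0) if len(q) else '')
```

```text
2.65 [595.77978213 219.85764514 310.98018366] [ 3.14117367e+00  8.59803512e-04 -6.00998479e-03] [ 2.95912964e-01  4.56920685e-01  1.12364217e+00 -1.44371222e-04
  1.56197530e+00  1.87272044e+00] [-0.09684875 -1.27231415 -0.12929774]
red [302 149  36  21 679] [630.1 222.4 151.3] [619. 204. 118.] [638.2 242.1 156.2]
red [587 158  53  20 858] [ 616.8 -103.2  136.1] [ 604.6 -191.6   70.8] [ 629.2 -100.7  164.8]
red [307 204  35  21 501] [567.7 217.5 152. ] [557.9 198.9 134.7] [577.7 237.9 156.7]
blue 796 [593.27231949 271.1209454   79.14783442]
```

View pics/w1.png

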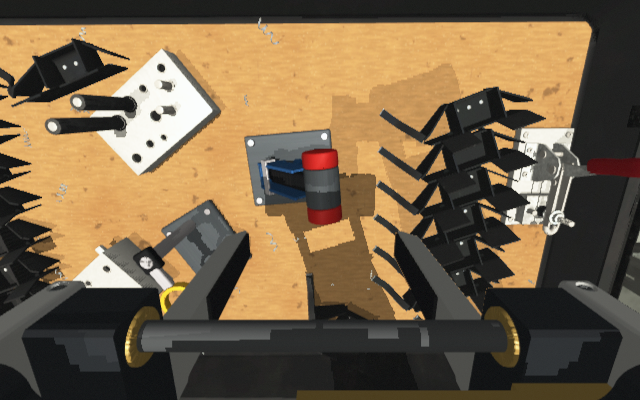

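The wrist picture shows the head at (322,187), its red ends at (320,160) and (325,214), and the chute base at (290,168). The head centre works out to about (598, 220.5, 137). The head's axis is turned +0.08 rad, and the handle points toward +y. I'll descend so the fingertips stop 12 mm below the centre, clear of the handle, and grip there.

Call:
{"method": "step_arm", "body": {"series": [2.2, 0.6, -40, 0.086, 0, 0, 0, -40, 0, 0, 0, 0, -35, 0, 0, 0, 0, -25, 0, 0, 0, 0, -12, 0, 0, 0, 0, -8, 0, 0, 0, 0, 0, 0, 0], "squeeze": 20}}

```text
clock: 3.58
eef_pos: [598.3, 220.7, 151.8]
eef_rot: [-3.142, -0.0, 0.08]
wrist_force: [-0.9, -0.1, 0.7]
finger_gap: 94.0
finger_force: 0.0
```

Call:
{"method": "step_arm", "body": {"series": [0, 0, 0, 0, 1, 0, 0, 0, 0, 1, 0, 0, 0, 0, 1, 0, 0, 0, 0, 1, 0, 0, 0, 0, 1, 0, 0, 0, 0, 1, 0, 0, 0, 0, 1, 0, 0, 0, 0, 1], "squeeze": 20}}

```text
clock: 4.58
eef_pos: [598.3, 220.6, 151.6]
eef_rot: [3.141, -0.0, 0.08]
wrist_force: [0.2, -3.1, 1.9]
finger_gap: 39.6
finger_force: 20.0
```

Gripped: the gap is 39.6 mm at 20 N. Next I draw it up the slope.

Call:
{"method": "step_arm", "body": {"series": [0.2, -2.9, 4.1, 0, 1, 0.5, -5.7, 8.2, 0, 1, 0.5, -5.7, 8.2, 0, 1, 0, 0, 0, 0, 1]}}

```text
clock: 5.08
eef_pos: [599.8, 206.1, 173.0]
eef_rot: [-3.141, -0.002, 0.079]
wrist_force: [0.2, -0.6, -2.6]
finger_gap: 39.6
finger_force: 20.0
```

Call:
{"method": "step_arm", "body": {"series": [0.5, -5.7, 8.2, 0, 1, 0.5, -5.7, 8.2, 0, 1, 0.5, -5.7, 8.2, 0, 1, 0.5, -5.7, 8.2, 0, 1, 0.5, -5.7, 8.2, 0, 1, 0.5, -5.7, 8.2, 0, 1, 0, 0, 20, 0, 1, 0, 0, 25, 0, 1, 0, 0, 0, 0, 1]}}

```text
clock: 6.2
eef_pos: [602.9, 172.3, 268.1]
eef_rot: [-3.141, -0.003, 0.08]
wrist_force: [0.7, 0.1, -4.2]
finger_gap: 39.5
finger_force: 20.0
```

Run:
```python
from h import *
s=manip.read_state(); print(s['eef_pos'],s['wrist_force'],s['moment'],s['finger_gap'],s['finger_force'])
_,a,_=grab('wrist');_,b,_=grab('side')
cv2.imwrite('pics/c2.png',np.vstack([cv2.resize(a,(480,300)),cv2.resize(b[110:260,220:460],(480,300))]))
```

```text
[602.93766141 172.2979311  268.06554768] [ 0.65353894  0.10718862 -4.17330917] [-0.05457396  0.02735813  0.03191868] 39.45931721994636 19.999495446681976
```

View pics/c2.png

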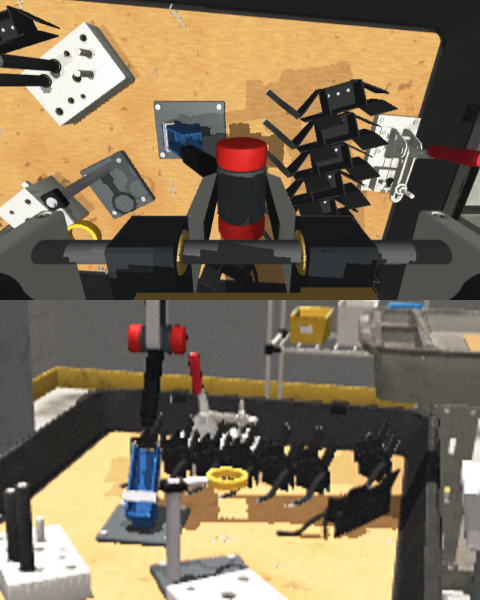

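The mallet is gripped and clear of the chute. In the crop its head is at (157,338) with the handle hanging toward the camera, and the ring is at (228,478). I'll move so the ring is in the wrist camera's view, then measure the ring and the handle direction.

Call:
{"method": "step_arm", "body": {"series": [0, 0, 30, 0, 1, -25, 18.5, 2, 0, 1, -25, 18.5, 2, 0, 1, -25, 18.5, 2, 0, 1, -25, 18.5, 2, 0, 1, -25, 18.5, 2, 0, 1, -25, 18.5, 2, 0, 1, -25, 18.5, 2, 0, 1, -25, 18.5, 2, 0, 1, 0, 0, 0, 0, 1, 0, 0, 0, 0, 1]}}

```text
clock: 7.68
eef_pos: [402.6, 320.0, 311.4]
eef_rot: [3.141, 0.001, 0.08]
wrist_force: [-0.7, -0.2, -3.5]
finger_gap: 39.7
finger_force: 20.0
```

Run:
```python
from h import *
s=manip.read_state(); t=s['eef_pos']; print(s['clock'],t,s['eef_rot'],s['finger_gap'])
i,p,d=grab('wrist'); W=cloud(i,d); np.savez('w3.npz',p=p,d=d,W=W); cv2.imwrite('pics/w3.png',p)
def ray(i,u,v,z,h=400):
    f=h/2/np.tan(np.radians(i['fovy'])/2); r=Rm(i['orientation'])@np.array([(u-i['cx'])/f,(v-i['cy'])/f,1]); e=np.array(i['eye']); return e+r*(z-e[2])/r[2]
print('top ring',ray(manip.camera_info('top'),309.05,226.1,139))
hsv=cv2.cvtColor(p,cv2.COLOR_BGR2HSV);H,S,V=[hsv[...,k].astype(int) for k in range(3)]
m=(H>22)&(H<34)&(S>180)&(V>80)&(abs(W[...,2]-138)<8)
q=W[m]; print('yel',len(q),np.nanmean(q,0),np.nanmin(q,0),np.nanmax(q,0))
tp=q[q[:,2]>136.5]; A=np.c_[2*tp[:,:2],np.ones(len(tp))]; c=np.linalg.lstsq(A,(tp[:,:2]**2).sum(1),rcond=None)[0]; print('circle',c[:2],np.sqrt(c[2]+c[0]**2+c[1]**2),np.median(tp[:,2]))
hd=t+[0,0,-14.5]
m=(V<70)&(W[...,2]<hd[2]-30)&(W[...,2]>150)&(abs(W[...,0]-t[0])<40)&(W[...,1]>t[1])&(W[...,1]<t[1]+110)
q=W[m]; print('handle',len(q))
for z in range(150,300,15):
    s_=q[(q[:,2]>=z)&(q[:,2]<z+15)]
    if len(s_)>5: print(z,len(s_),(np.median(s_,0)-hd).round(1))
```

```text
7.675 [402.59672506 320.04227062 311.36659886] [3.14086212e+00 9.00795406e-04 7.98753374e-02] 39.71517861697933
top ring [446.56492442 398.3472601  139.        ]
yel 179 [448.54427237 397.43846229 138.81585111] [423.73905794 374.49440511 132.98079768] [472.33271779 421.65287495 141.05491067]
circle [448.04263379 397.65748549] 22.11648740133461 139.0706273547437
handle 1188
195 96 [  3.2  70.1 -91.2]
210 240 [  1.6  62.4 -79.2]
225 299 [  1.5  51.4 -64. ]
240 325 [  2.8  41.4 -49.3]
255 224 [  3.6  33.4 -36.3]
```

View pics/w3.png

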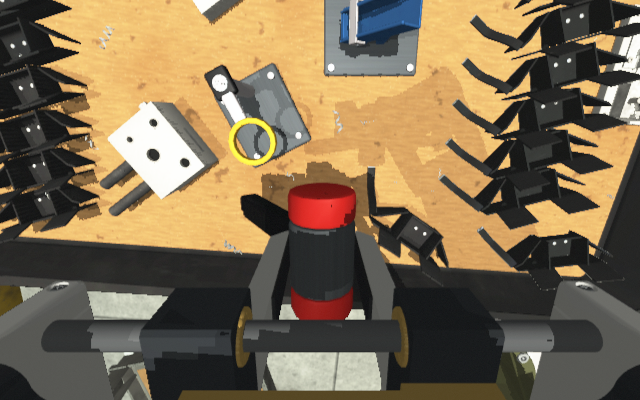

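The picture shows the ring at (252,141), with its post at (220,85) and the handle at (262,215). The ring centre is at about (448, 397.7), and the mallet tip is at about TCP + (-5, 74, -121), still tilted about 35°. I'll place the tip just above the ring.

Call:
{"method": "step_arm", "body": {"series": [12.5, -2, -10, 0, 1, 12.5, -2, -10, 0, 1, 12.5, -2, -10, 0, 1, 12.5, -1, -10, 0, 1, 0, 0, 0, 0, 1, 0, 0, 0, 0, 1]}}

```text
clock: 8.48
eef_pos: [452.4, 313.5, 272.4]
eef_rot: [-3.141, -0.0, 0.08]
wrist_force: [0.4, 0.2, -2.0]
finger_gap: 39.3
finger_force: 20.0
```

Run:
```python
from h import *
s=manip.read_state(); t=s['eef_pos']; print(s['clock'],t,s['finger_gap'])
o=[]
for n in('wrist','side'):
    i,p,d=grab(n); W=cloud(i,d); o.append(p)
    hsv=cv2.cvtColor(p,cv2.COLOR_BGR2HSV);H,S,V=[hsv[...,k].astype(int) for k in range(3)]
    m=(V<75)&(W[...,2]>146)&(W[...,2]<t[2]-45)&(abs(W[...,0]-t[0])<35)&(W[...,1]>t[1]-10)&(W[...,1]<t[1]+110)
    q=W[m]; print(n,len(q))
    for z in range(145,230,12):
        k=q[(q[:,2]>=z)&(q[:,2]<z+12)]
        if len(k)>3: print(z,len(k),np.median(k,0).round(1),k.min(0)[:2].round(1),k.max(0)[:2].round(1))
    m=(H>22)&(H<34)&(S>150)&(V>80)&(abs(W[...,2]-138)<10)&(abs(W[...,0]-448)<40)
    q=W[m]; print('yel',len(q),q.min(0).round(1),q.max(0).round(1))
cv2.imwrite('pics/c4.png',np.vstack([cv2.resize(o[0][100:300,150:470],(480,300)),cv2.resize(o[1][130:230,280:440],(480,300))]))
```

```text
8.475 [452.36862607 313.46564483 272.3798847 ] 39.310980329552
wrist 1201
145 7 [451.5 389.9 155.5] [444.5 388.3] [453.2 391.2]
157 81 [454.6 384.4 165.9] [439.7 369.3] [457.7 389.7]
169 185 [453.5 378.1 174.9] [438.7 362.7] [458.4 384. ]
181 203 [454.8 370.  187. ] [439.5 352.5] [459.2 376. ]
193 240 [455.  361.9 199.2] [439.7 343.7] [459.9 368.4]
205 289 [454.7 353.8 211.4] [440.4 340.8] [460.3 360.4]
217 196 [456.1 346.8 221.9] [443.6 339. ] [460.5 351.5]
yel 514 [423.7 376.7 135. ] [472.7 424.1 142.7]
side 317
145 14 [443.1 388.4 154.3] [438.7 383.4] [450.6 391.7]
157 43 [443.9 385.1 163.1] [435.7 377.4] [456.9 391.1]
169 51 [445.2 380.1 174.8] [435.8 369.5] [456.1 385.3]
181 54 [446.8 371.2 186.7] [436.6 362.1] [458.8 376.8]
193 51 [447.2 363.2 198.8] [437.4 347.6] [457.7 370. ]
205 57 [447.2 354.5 210.1] [437.9 345.8] [460.2 362.4]
217 47 [448.1 346.9 222.6] [438.3 330.4] [460.1 353.4]
yel 25 [424.3 378.1 137.1] [467.4 425.5 141.6]
```

View pics/c4.png

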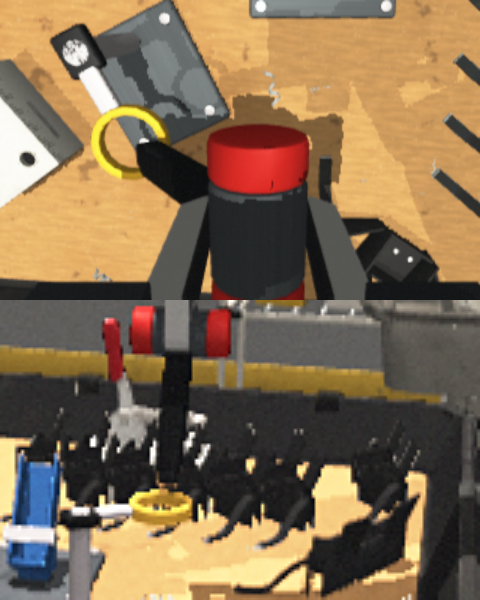

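The tip lines up with the ring: handle axis at x≈447, crossing the ring at y≈398. In the crop the tip is at (145,155) beside the ring at (130,143). I'll insert along the handle's own axis.

Call:
{"method": "step_arm", "body": {"series": [0.5, 2.8, -4.1, 0, 1, 0.2, 5.7, -8.2, 0, 1, -0.4, 5.7, -8.2, 0, 1, 0, 0, 0, 0, 1], "squeeze": 15}}

```text
clock: 9.07
eef_pos: [452.3, 327.9, 250.6]
eef_rot: [3.141, 0.001, 0.08]
wrist_force: [-0.5, 0.7, -2.5]
finger_gap: 39.5
finger_force: 15.0
```

Call:
{"method": "step_arm", "body": {"series": [-0.4, 5.7, -8.2, 0, 1, -0.4, 5.7, -8.2, 0, 1, -0.4, 5.7, -8.2, 0, 1, -0.4, 5.7, -8.2, 0, 1, 0, 0, 0, 0, 1]}}

```text
clock: 9.7
eef_pos: [450.8, 350.6, 217.9]
eef_rot: [3.141, 0.001, 0.08]
wrist_force: [-0.1, 0.1, -2.3]
finger_gap: 39.8
finger_force: 15.0
```

Call:
{"method": "step_arm", "body": {"series": [-0.3, 6, 0, 0, 1, -0.3, 6, 0, 0, 1, -0.3, 6, 0, 0, 1, -0.3, 6, 0, 0, 1, -0.3, 6, 0, 0, 1, 0, 0, 0, 0, 1], "squeeze": 12}}

```text
clock: 10.45
eef_pos: [449.4, 380.9, 218.6]
eef_rot: [-3.141, 0.0, 0.08]
wrist_force: [-0.0, -1.4, -4.6]
finger_gap: 39.6
finger_force: 12.0
```

Call:
{"method": "step_arm", "body": {"series": [-0.3, 5, 0, 0, 1, -0.3, 5, 0, 0, 1, -0.3, 5, 0, 0, 1, -0.3, 5, 0, 0, 1, 0, 0, 0, 0, 1]}}

```text
clock: 11.08
eef_pos: [448.2, 400.9, 218.7]
eef_rot: [-3.141, 0.0, 0.08]
wrist_force: [0.6, -2.0, -3.6]
finger_gap: 39.5
finger_force: 12.0
```

Run:
```python
from h import *
s=manip.read_state(); t=s['eef_pos']; print(s['clock'],t,s['wrist_force'],s['moment'])
o=[]
for n in('wrist','side'):
    i,p,d=grab(n); W=cloud(i,d); o.append(p)
    V=p.max(2)
    m=(V<75)&(W[...,2]>142)&(W[...,2]<t[2]-30)&(abs(W[...,0]-t[0])<30)&(abs(W[...,1]-t[1])<60)
    q=W[m]; print(n,len(q))
    for z in range(142,200,10):
        k=q[(q[:,2]>=z)&(q[:,2]<z+10)]
        if len(k)>3: print(z,len(k),np.median(k,0).round(1),k.min(0)[:2].round(1),k.max(0)[:2].round(1))
cv2.imwrite('pics/c5.png',np.vstack([cv2.resize(o[0][100:300,150:470],(480,300)),cv2.resize(o[1][130:230,280:440],(480,300))]))
```

```text
11.075 [448.24840435 400.89131641 218.69834798] [ 0.60900977 -1.97523303 -3.59400697] [-0.41555364 -0.10954536  0.00982847]
wrist 0
side 199
142 40 [446.2 413.1 146.7] [436.  407.9] [457.1 417.6]
152 36 [445.3 412.4 157.3] [436.4 405.2] [455.1 415.7]
162 39 [445.9 411.1 167.5] [436.2 403.3] [455.8 414.1]
172 40 [446.7 412.5 178.1] [425.5 407.1] [466.7 418.7]
182 44 [443.2 418.1 185.7] [424.  412.4] [468.7 422. ]
```

View pics/c5.png

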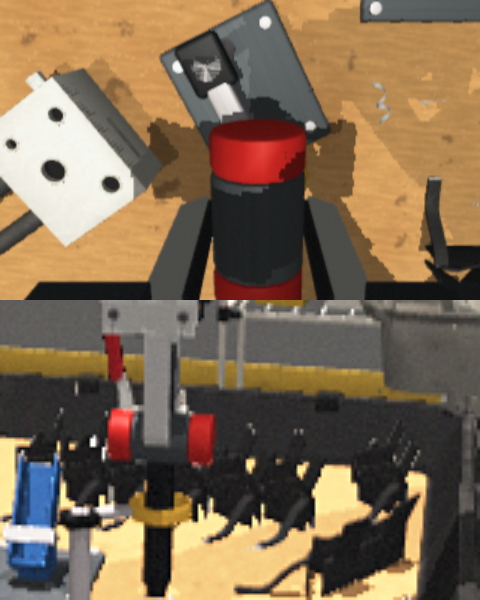

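The handle now passes through the ring and leans only about 0.1 rad. In the crop the ring is at (160,508) and the handle end at (155,590). I'll finish straightening it, centre it and lower it.

Call:
{"method": "step_arm", "body": {"series": [-0.2, 4, 0, 0, 1, 0, 4, 0, 0, 1, 0, 0, 0, 0, 1, 0, -5, 0, 0, 1, 0.5, -4, 0, 0, 1, 0, 0, -8, 0, 1, 0, 0, -8, 0, 1, 0, 0, -8, 0, 1, 0, 0, -6, 0, 1, 0, 0, -4, 0, 1, 0, 0, -3, 0, 1, 0, 0, 0, 0, 1]}}

```text
clock: 12.68
eef_pos: [450.0, 399.9, 184.7]
eef_rot: [-3.139, -0.005, 0.08]
wrist_force: [0.9, -2.4, 15.9]
finger_gap: 39.7
finger_force: 12.0
```

Call:
{"method": "step_arm", "body": {"series": [0, 0, -2, 0, 1, 0, 0, -2, 0, 1, 0, 0, 0, 0, 1, 0, 0, 0, 0, 1]}}

```text
clock: 13.18
eef_pos: [450.0, 400.0, 180.7]
eef_rot: [-3.139, -0.005, 0.08]
wrist_force: [0.5, -2.6, 15.9]
finger_gap: 39.4
finger_force: 12.0
```

There is about 20 N of upward load before the expected height, and the mallet is slipping in the grip. I'll look.

Run:
```python
from h import *
s=manip.read_state(); t=s['eef_pos']; print(s['clock'],t,s['wrist_force'],s['moment'])
o=[]
for n in('wrist','side'):
    i,p,d=grab(n); W=cloud(i,d); o.append(p)
    hsv=cv2.cvtColor(p,cv2.COLOR_BGR2HSV);H,S,V=[hsv[...,k].astype(int) for k in range(3)]
    m=(V<75)&(W[...,2]>20)&(W[...,2]<t[2]-20)&(abs(W[...,0]-t[0])<30)&(abs(W[...,1]-t[1])<60)
    q=W[m]; print(n,len(q))
    for z in range(20,170,12):
        k=q[(q[:,2]>=z)&(q[:,2]<z+12)]
        if len(k)>3: print(z,len(k),np.median(k,0).round(1),k.min(0)[:2].round(1),k.max(0)[:2].round(1))
    m=((H<8)|(H>172))&(S>130)&(V>60)&(abs(W[...,0]-t[0])<60)&(abs(W[...,1]-t[1])<40)&(W[...,2]>100)
    q=W[m]; print('red',len(q),np.percentile(q,2,axis=0).round(1),np.percentile(q,98,axis=0).round(1))
    m=(H>22)&(H<34)&(S>150)&(V>80)&(abs(W[...,2]-138)<14)&(abs(W[...,0]-448)<40)
    q=W[m]; print('yel',len(q),q.min(0).round(1),q.max(0).round(1))
cv2.imwrite('pics/c6.png',np.vstack([cv2.resize(o[0][100:300,150:470],(480,300)),cv2.resize(o[1][130:230,280:440],(480,300),interpolation=cv2.INTER_CUBIC)]))
```

```text
13.175 [450.03950751 399.96766099 180.68319999] [ 0.5352763  -2.58215851 15.90811324] [-0.45136374 -0.22521169  0.04713196]
wrist 39
152 36 [458.5 420.6 159.8] [425.5 377.3] [475.3 426. ]
red 3913 [411.3 382.2 149.4] [488.1 420.9 179.9]Traceback (most recent call last):
  File "<stdin>", line 15, in <module>
    return umr_minimum(a, axis, None, out, keepdims, initial, where)
ValueError: zero-size array to reduction operation minimum which has no identity
```

The head top is at about z = 180, so its centre is at about 160. The head is already on the ring, having slid a little in the grip. I'll confirm from the side.

Run:
```python
from h import *
i,p,d=grab('side'); W=cloud(i,d); V=p.max(2)
m=(V<75)&(abs(W[...,0]-448)<35)&(abs(W[...,1]-400)<50)&(W[...,2]>15)&(W[...,2]<150)
q=W[m]
for z in range(15,150,15):
    k=q[(q[:,2]>=z)&(q[:,2]<z+15)]
    if len(k)>3: print(z,len(k),np.median(k,0).round(1))
cv2.imwrite('pics/c6.png',cv2.resize(p[140:260,280:440],(640,480),interpolation=cv2.INTER_CUBIC))
```

```text
30 25 [446.  399.8  37.8]
45 44 [445.6 403.1  52.4]
60 50 [445.5 403.4  67.3]
75 52 [445.7 403.7  82.2]
90 48 [445.6 405.1  97.4]
105 54 [445.8 405.5 112.2]
135 54 [446.6 410.1 144.2]
```

View pics/c6.png

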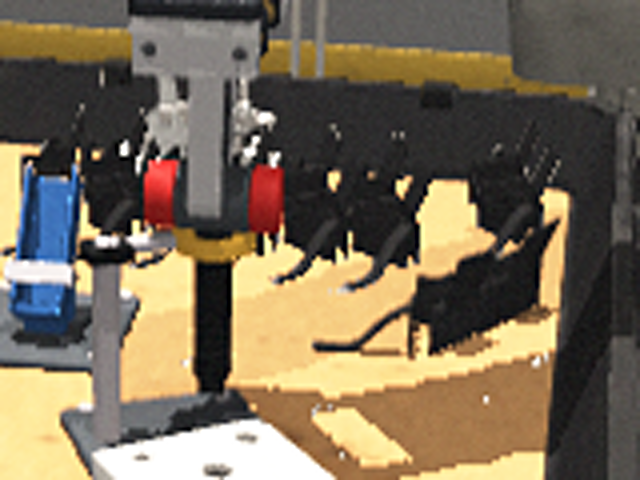

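The crop shows the head (215,195) seated on the yellow ring (215,245) with the handle vertical below it and its end at (212,388). I'll open and retreat straight up.

Call:
{"method": "step_arm", "body": {"series": [0, 0, 0, 0, 0.5, 0, 0, 0, 0, 0.4, 0, 0, 0, 0, 0.3, 0, 0, 0, 0, 0.2, 0, 0, 0, 0, 0.1, 0, 0, 0, 0, 0.1, 0, 0, 5, 0, 0.1, 0, 0, 15, 0, 0.1, 0, 0, 30, 0, 0.1, 0, 0, 40, 0, 0.1, 0, 0, 40, 0, 0.1, 0, 0, 0, 0, 0.1, 0, 0, 0, 0, 0.1], "squeeze": 3}}

```text
clock: 14.9
eef_pos: [448.5, 399.2, 307.7]
eef_rot: [3.141, 0.0, 0.08]
wrist_force: [-0.8, -0.3, -0.5]
finger_gap: 84.4
finger_force: 0.0
```

Run:
```python
from h import *
s=manip.read_state(); t=s['eef_pos']; print(s['clock'],t,s['wrist_force'],s['finger_gap'])
for n in('wrist','side'):
    i,p,d=grab(n); W=cloud(i,d)
    hsv=cv2.cvtColor(p,cv2.COLOR_BGR2HSV);H,S,V=[hsv[...,k].astype(int) for k in range(3)]
    m=((H<8)|(H>172))&(S>130)&(V>60)&(abs(W[...,0]-448)<60)&(abs(W[...,1]-399)<40)&(W[...,2]>100)
    q=W[m]; print(n,'red',len(q),np.percentile(q,2,axis=0).round(1),np.percentile(q,98,axis=0).round(1))
    m=(V<75)&(abs(W[...,0]-448)<35)&(abs(W[...,1]-400)<50)&(W[...,2]>15)&(W[...,2]<150); q=W[m]
    if n=='side':
        for z in range(15,150,30):
            k=q[(q[:,2]>=z)&(q[:,2]<z+30)]
            if len(k)>3: print(z,len(k),np.median(k,0).round(1))
```

```text
14.9 [448.5192707  399.23716182 307.73529083] [-0.81437222 -0.25920127 -0.53605507] 84.38156873500861
wrist red 1394 [410.  380.4 152.7] [487.7 419.7 180.3]
side red 262 [407.4 395.3 145.6] [485.  422.3 180.8]
15 25 [446.3 405.6  39.2]
45 97 [446.5 407.3  59.5]
75 103 [444.7 407.1  90. ]
105 57 [445.7 407.1 113.4]
135 55 [446.7 410.8 144.5]
```

The mallet hangs upright with its head centre at about (449, 400, 160), which is on the ring, and the gripper is clear. I'm handing it in.

```bash
python3 -c "
from cell import manip; print(manip.sign_off())"
```

```text
the job is handed in; nothing more can be done
None
```

I drew the mallet out of the chute and hung it upright in the yellow ring, let go of it and moved the gripper clear; the job was handed in at about 15 s, and no verdict was returned.

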